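# Index the test-card carousel and scan the orange-framed card

## Task

Turn the sample carousel anticlockwise (seen from above) until the orange-framed card stands in line with the yellow pointer, and let go of it. Then take the hand scanner from its dock and, without touching the carousel with it, aim its nose squarely at the middle of that card's barcode label from about 7 cm away and hold it steady for two seconds. Finally stand the scanner upright in its dock again, not dropping it, and leave everything else on the table where it is.

Things in the scene. Friction and masses are not known exactly. Their poses are not given: they have to be found in the camera images.
- carousel: Fixed base of the sample carousel: white disc 280 mm across and 20 mm high, with a yellow arrow (the pointer) on a tongue that reaches 180 mm out along its -x. Origin: centre of its underside, on the turning axis. On it turns a metal disc (254 mm across, top 34 mm up) with nine sloping cards 40 degrees apart, from 75 mm off the axis outwards, up to 77 mm high.
- rotor (a joint): Angle of the carousel's rotor on its base, rad, growing anticlockwise seen from above, range -1.70 to 0.60. At 0 the orange-framed card stands exactly at the pointer, its outward direction along the base's -x. It starts 0.5 to 1.45 short of that. Friction (about 0.06 N m) holds it where it is left; there are no clicks or stops within the range.
- handle (a point): Middle of the carousel's black grip bar, on the turning axis, 108 mm above the table; turns with the rotor. The bar is 56 mm long (along its x), 12 mm thick (along its y) and 36 mm high (90 to 126 mm above the table), on a 26 mm round post.
- label (a point): Label of the test card in an orange frame, 50 x 44 x 8 mm, fixed to the rotor, with a white 40 x 34 mm barcode label (the other eight are grey). Origin: centre of the label's face, 98 mm from the turning axis, 62 mm above the table. z: out of the label, square to it, leaning outwards 35 degrees from vertical; x: up the slope, towards the turning axis.
- scanner: Hand scanner standing on its nose, 138 mm tall, 180 g: round grey nose 50 mm across and 26 mm high, tapering up to 48 mm, then a blue grip of 42 mm (its x) by 30 mm (its y), flat-sided, from 46 to 138 mm. Origin: centre of the nose's flat face (the lens, its underside); z: up, along the grip. It reads straight out of the nose, along its -z.
- dock: Scanner's dock, fixed: white square 80 mm across; its floor is 8 mm high, inside a rim 14 mm high that leaves a 68 mm square opening. It stands either left or right of the carousel, in place of the tube rack. Origin: centre of its underside.
- tube_rack: Orange tube rack, fixed, 90 x 140 mm, 78 mm high with its tubes. Origin: centre of its underside.
- bottle_a: Glass jar with a blue cap, 60 mm across, 100 mm tall; bystander. Origin: centre of its underside.
- bottle_b: Another such jar; bystander. Same size and origin.
- bottle_c: Another such jar; bystander. Same size and origin.
- beaker: Glass beaker, 70 mm across, 85 mm tall; bystander. Origin: centre of its underside.
- pen: White marker pen with a red cap, 135 mm long (its x), 13 mm thick, lying in front of the carousel; bystander. Origin: on its underside, near the middle.

How it is judged:
On the way, in this order (a step that is already met when the one before it is completed fails the run):
1. the orange-framed card stands at the pointer (carousel still, within 0.12 rad of 0) and the gripper has let go of it (value of joint rotor between -0.12 and 0.12 rad and velocity of joint rotor between -0.1 and 0.1 rad/s and contact force between the fingers and carousel below 0.1 N), for 0.3 s.
2. the scanner held still 1.5 s, label centre within 12 mm of its axis in its x and y, 40 to 110 mm before its nose, axis within 0.2 rad of square to the label, the card still at the pointer (value of joint rotor between -0.12 and 0.12 rad and x of label in the frame of scanner between -0.012 and 0.012 m and y of label in the frame of scanner between -0.012 and 0.012 m and z of label in the frame of scanner between -0.11 and -0.04 m and angle between the z axis of scanner and the z axis of label, either way round below 0.2 rad and linear speed of scanner below 0.02 m/s and angular speed of scanner below 0.15 rad/s), for 1.5 s.
At the end, for the whole second after the job is handed in: The carousel is still within 0.12 rad of the angle that puts the orange-framed card at the pointer; the scanner stands upright (within 0.1 rad) and at rest on the dock's floor, inside its rim (its centre within 16 mm of the dock's, its nose under 12 mm above the table) (value of joint rotor between -0.12 and 0.12 rad and velocity of joint rotor between -0.1 and 0.1 rad/s and horizontal distance between scanner and dock below 0.016 m and z of scanner in the frame of dock below 0.012 m and angle between scanner's own z axis and vertical below 0.1 rad and linear speed of scanner below 0.02 m/s); the robot touches nothing.
It fails at once if the scanner presses on the carousel (over 2 N) (contact force between scanner and carousel above 2 N).
It fails at once if the scanner is let go in the air (nose more than 25 mm above the table with no finger on it) (height (world z) of scanner above 0.025 m and contact force between the fingers and scanner below 0.05 N).
It fails at once if another thing on the table is moved more than 25 mm (distance of any of bottle_a, bottle_b, bottle_c, beaker, pen from where it was at the start of the episode above 0.025 m).
It also fails if it takes over 64 s, if anything falls off the work surface, if the arm or the gripper's body presses on something with over 40 N, if the wrist force passes 120 N, or if a joint passes its speed limit or range.

## Robot

A 6-joint arm with a two-finger parallel gripper is mounted at the origin on the work surface. World frame = base frame: x ahead of the robot, y to its left, z up, the work surface at z = 0. Lengths are in m, angles in rad, forces in N, time in s.
With the tool pointing down it reaches from about 0.35 to 0.775 m from the base axis. Payload 5.5 kg.
Tool frame: the origin (TCP) lies on the centre line of the jaws, within the pads' length; the fingertips stand 11 mm ahead of it and the grasp point (between the pads) lies 8 mm behind it; z points along the fingers, y is the line along which they close (so a half turn about z gives the same grasp; the last joint's range is limited). The gripper opens to 85 mm and grips with 20 to 120 N. Pads are 22 mm wide; open, the fingers measure 114 mm over their backs; the gripper's body (76 mm by 85 mm) begins 54 mm behind the grasp point. The pads swing forward as they close: fully open they stand 13 mm farther back than shut.
Start: joints at [1.163, 0.313, 0.046, 1.304, 0, 1.431], TCP at [0.152, 0.555, 0.242] pointing down, gripper open.
Joint ranges: [-2.76, 2.76], [-0.86, 1.69], [-1.03, 1.26], [-2.2, 2.34], [-1.47, 1.5], [-3.14, 3.14]. Speed limits (rad/s): [2.57, 2.57, 3.14, 3.14, 3.14, 3.14].

## Interface

Orientations are given as a unit quaternion [w, x, y, z].
In Python, from workcell import env, viewer, order, models gives the robot as it stands.
- The arm moves only by the tool drive_tool, never from a script. Its argument "series" is a list that holds one entry, the list of rows, each a list of 6 numbers: the shift along the tool's x, y, z each as a share of 120 mm, from -1 to 1, then the turn, a rotation vector about the tool's x, y, z each as a share of 180 degrees, from -1 to 1. A call has 1 to 20 rows; each row shifts and turns the commanded pose from where the row before left it, along the tool's axes as they then stand; what a row does not reach is not made up. A row lasts 1/8 s, in which the tool goes at most 62.5 mm and 10.7 degrees, less where a joint would pass 70% of its speed; a pose out of reach is approached as far as the arm can. A call with a number of a shift or a turn outside -1 to 1 is refused whole. A call with a gripper value outside its range is refused whole. "jaw" is the opening, from -1 (shut) to 1 (fully open), set as the call begins (left out, the last holds). The fingers move at their own pace and stop on an object; "grip_force" is the grip in N (left out, the last holds). Time passes only in rows, so rows that do not move let the fingers close. It gives the time, the measured TCP pose, the force, the opening and the grip force at its end, in the units of the state.
- env.get_state(): the state, without advancing time (a new reading comes with each control period).
- viewer.read_camera(name): name is "scene" or "side" or "wrist"; returns the picture (480x640x3 uint8, red, green, blue); there is no depth.
- viewer.camera_info(name): a dict with "intrinsics" (3x3 intrinsics, pixels), "D" ([k1, k2, p1, p2, k3] as OpenCV has them; the pictures are not rectified), "R" (3x3) and "t" (3): a world point X has camera coordinates R X + t; the wrist camera has in their place "T_tool_cam" (4x4, takes a point from camera to tool coordinates, whose origin is the TCP and whose axes are the flange's). Camera axes: x right, y down, z forward; pixel columns grow to the right and rows downward; lengths in m; the calibration is good to about 2 mm. A picture is of the moment at which its call begins: read the wrist's pose just before it. camera_info takes no time and is no camera call.
- order.hand_in(): hands the job in; it is judged then, once.
Trained networks look in the newest picture that a camera, given by its name, has taken for a name from the list of things; names that differ only in an ending like _2 or _b are one class to them, and where a whole thing is asked for, a point or a joint stands for the part that bears it (a point fixed in the world has none). Each returns a list of dicts, best first, with "score" (0 to 1); they miss things now and then, are a little off and sometimes report something else, mostly with a low value. They report only what shows in the picture. A call takes as long as a camera call.
- models.silhouettes(label, camera): "region" (480x640 bool, what is visible of it) and "location" ([column, row] in pixels, amid what is visible of it).
The state is a dict: "clock": time; "joint_pos": joint angles; "qvel": joint speeds; "tau": joint torques, N m; "tcp_pos": TCP position; "orientation": TCP orientation; "wrist_force": force on the tool from outside, world axes, zero at the start; "ft_torque": the same for the moment, N m; "finger_gap": finger opening in m; "grip_force": force on a finger pad.
Only numpy, scipy, OpenCV 4.12 (cv2) and the standard library are available. Lean on these libraries where they do the work, as an engineer would, in place of code of your own. Each camera call takes 0.05 s, during which the arm holds its last target. There are 200 camera calls.

## Working session

There is one attempt and no reset: what is moved stays moved. The work goes in short steps, Python scripts to look and compute and a tool call to move; the robot and the scene stay as the last step left them, time stands still between calls to the robot, and variables do not carry over. Pictures are saved under pics/ and viewed, at most 10 in all, crops included, and the job is handed in when it is done.

Besides the shell and the picture viewer there is one more tool, called after "Emit:" as name([rows], argument=value, ...), one row to a line, values as JSON. drive_tool: Moves the arm, as the interface text tells. Its arguments: {"type":"object","properties":{"series":{"type":"array"},"jaw":{"type":"number"},"grip_force":{"type":"number"}},"required":["series"]}

```bash
mkdir -p pics; ls
python3 - <<'E'
from workcell import env, viewer, order, models
import cv2, numpy as np
s=env.get_state(); print({k:np.round(v,3) for k,v in s.items()})
ims=[]
for n in ["scene","side"]:
    im=viewer.read_camera(n); cv2.imwrite(f"pics/{n}0.png",im[:,:,::-1])
    i=viewer.camera_info(n); print(n,{k:np.round(v,3).tolist() for k,v in i.items()})
    for l in ["carousel","rotor","handle","label","scanner","dock","tube_rack","pen","bottle_a","beaker"]:
        r=models.silhouettes(l,n)
        print(l,[(round(float(d["score"]),2),np.round(d["location"]).tolist(),int(d["region"].sum())) for d in r[:4]])
print(viewer.camera_info("wrist"))
E
```

```text
pics
{'clock': np.float64(0.0), 'joint_pos': array([1.163, 0.314, 0.045, 1.304, 0.   , 1.431]), 'qvel': array([ 0.001,  0.002,  0.   ,  0.   , -0.001, -0.   ]), 'tau': array([-1.0000e-03, -4.8063e+01,  2.9854e+01,  2.0000e-02, -0.0000e+00,
       -0.0000e+00]), 'tcp_pos': array([0.152, 0.554, 0.241]), 'orientation': array([-0.   ,  0.133,  0.991, -0.001]), 'wrist_force': array([0.142, 0.367, 0.156]), 'ft_torque': array([ 0.038,  0.055, -0.037]), 'grip_force': np.float64(0.0), 'finger_gap': np.float64(0.085)}
scene {'intrinsics': [[476.629, 0.0, 325.96], [0.0, 476.629, 228.542], [0.0, 0.0, 1.0]], 'D': [0.007, 0.0, 0.0, 0.0, 0.0], 'R': [[-0.873, 0.488, -0.004], [0.304, 0.538, -0.786], [-0.382, -0.687, -0.618]], 't': [0.406, -0.076, 1.191]}
carousel [(0.58, [232.0, 297.0], 13728)]
rotor [(0.58, [226.0, 286.0], 10577)]
handle [(0.69, [227.0, 292.0], 10419)]
label [(0.63, [226.0, 292.0], 10634)]
scanner [(0.67, [400.0, 353.0], 2458), (0.25, [225.0, 287.0], 10610)]
dock [(0.6, [391.0, 396.0], 1280)]
tube_rack [(0.88, [276.0, 181.0], 1972)]
pen [(0.74, [357.0, 243.0], 393)]
bottle_a [(0.95,
[... 745 characters left out ...]
(0.91, [295.0, 156.0], 640), (0.69, [196.0, 221.0], 704)]
beaker [(0.88, [363.0, 362.0], 1105)]
{'intrinsics': array([[370.71282009,   0.        , 318.26011406],
       [  0.        , 370.71282009, 234.57767684],
       [  0.        ,   0.        ,   1.        ]]), 'D': array([-0.05808032,  0.        ,  0.        ,  0.        ,  0.        ]), 'T_tool_cam': array([[ 1.04019117e-03, -9.49053036e-01, -3.15114668e-01,
         8.04613186e-02],
       [ 9.99999423e-01,  9.02512405e-04,  5.82830475e-04,
         1.24146401e-04],
       [-2.68742135e-04, -3.15115092e-01,  9.49053427e-01,
        -1.30233120e-01],
       [ 0.00000000e+00,  0.00000000e+00,  0.00000000e+00,
         1.00000000e+00]])}
```

View pics/scene0.png

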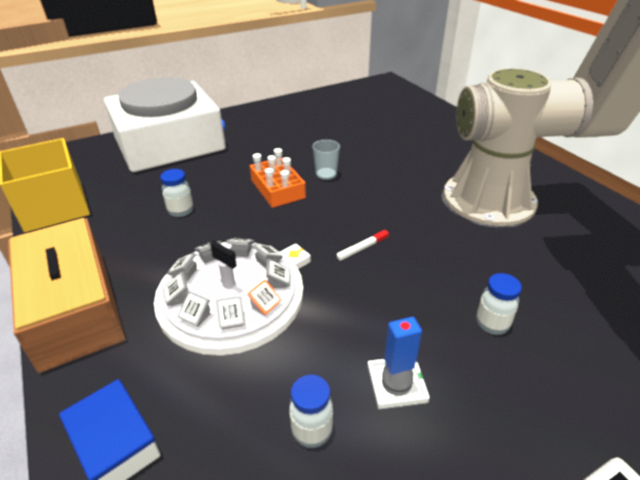

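View pics/side0.png

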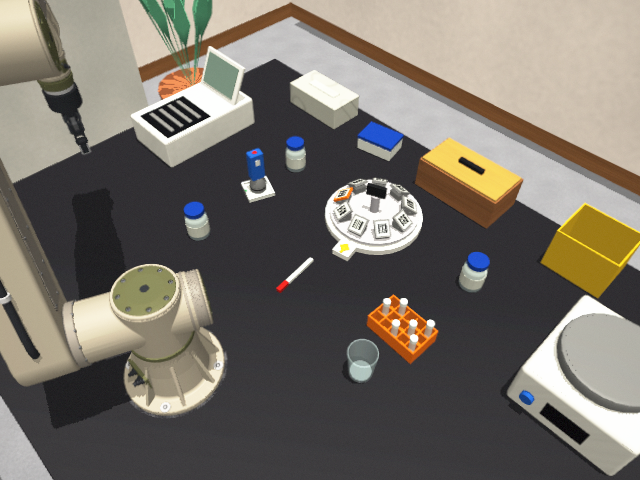

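The pictures show the carousel mid-table: orange card at (265,295) in scene and (343,195) in side, pointer arrow at (294,254) and (344,247). The scanner stands upright in its dock at (400,355) and (256,173). The rack is on the far side.

```bash
cat > h.py <<'E'
import numpy as np, cv2
from scipy.optimize import least_squares
from scipy.spatial.transform import Rotation as Rn
from workcell import env, viewer, order, models
def cam(n,s=None):
    i=viewer.camera_info(n)
    if n!="wrist": return i["intrinsics"],i["D"],np.array(i["R"]),np.array(i["t"])
    T=np.eye(4); q=s["orientation"]; T[:3,:3]=Rn.from_quat([q[1],q[2],q[3],q[0]]).as_matrix(); T[:3,3]=s["tcp_pos"]
    C=np.linalg.inv(T@i["T_tool_cam"]); return i["intrinsics"],i["D"],C[:3,:3],C[:3,3]
def proj(c,X):
    K,D,R,t=c; return cv2.projectPoints(np.atleast_2d(np.float64(X)),cv2.Rodrigues(R)[0],t,K,np.array(D))[0][:,0]
def ray(c,uv):
    K,D,R,t=c; p=cv2.undistortPoints(np.float64(uv).reshape(-1,1,2),K,np.array(D))[:,0]
    d=np.c_[p,np.ones(len(p))]@R; return -R.T@t, d
def onplane(c,uv,z):
    o,d=ray(c,uv); return o+d*((z-o[2])/d[:,2])[:,None]
def tri(cs,uvs):
    A=np.zeros((3,3));b=np.zeros(3)
    rs=[ray(c,uv) for c,uv in zip(cs,uvs)]
    for o,d in rs:
        d=d[0]/np.linalg.norm(d[0]);M=np.eye(3)-np.outer(d,d);A+=M;b+=M@o
    X=np.linalg.solve(A,b); return X,[np.round(proj(c,X)[0]-uv,1).tolist() for c,uv in zip(cs,uvs)]
def hsvmask(im,lo,hi): return cv2.inRange(cv2.cvtColor(im,cv2.COLOR_RGB2HSV),np.array(lo),np.array(hi))>0
E
python3 - <<'E'
from h import *
np.set_printoptions(precision=4,suppress=True)
cs=[cam("scene"),cam("side")]
for n,a,b in [("bar top mid",(223,246),(375,185)),("arrow",(294,254),(344,247)),("card",(265,295),(343,195)),("scantop",(404,323),(255,152)),("dock",(398,383),(258,188)),
  ("botA-top",(503,287),(194,210)),("botB",(311,393),(295,143)),("botC",(174,177),(478,261)),("pen",(363,245),(295,274)),("rack",(277,181),(402,328)),("beaker",(326,160),(363,360))]:
    X,e=tri(cs,[a,b]); print(n,X,e)
# rim ellipse of white base from carousel mask
for n,c in zip(["scene","side"],cs):
    im=viewer.read_camera(n); cv2.imwrite(f"pics/{n}1.png",im[:,:,::-1])
E
```

```text
bar top mid [0.6771 0.0047 0.1294] [[0.3, 0.1], [0.2, -0.1]]
arrow [ 0.5263 -0.029   0.02  ] [[-0.2, -0.0], [-0.1, 0.0]]
card [0.6389 0.0861 0.0594] [[-0.4, -0.1], [-0.2, 0.1]]
scantop [0.5155 0.3178 0.1486] [[-0.5, -0.0], [-0.3, 0.0]]
dock [0.5145 0.3219 0.0068] [[-1.0, -0.1], [-0.5, 0.0]]
botA-top [0.2844 0.3002 0.0916] [[0.2, -0.0], [0.1, 0.0]]
botB [0.669  0.3203 0.0939] [[-0.6, -0.1], [-0.3, 0.1]]
botC [ 0.6834 -0.3309  0.0941] [[-0.8, -0.4], [-0.7, 0.4]]
pen [0.3754 0.0038 0.0061] [[-0.2, -0.0], [-0.2, 0.0]]
rack [ 0.4411 -0.3019  0.0227] [[-0.5, -0.1], [-0.5, 0.2]]
beaker [ 0.3005 -0.3003  0.0449] [[-1.1, -0.2], [-1.3, 0.3]]
```

Emit:
drive_tool([
  [[-0.388,-0.233,0,0,0,0],[-0.388,-0.233,0,0,0,0],[-0.388,-0.233,0,0,0,0],[-0.388,-0.233,0,0,0,0],[-0.388,-0.233,0,0,0,0],[-0.388,-0.233,0,0,0,0],[-0.388,-0.233,0,0,0,0],[-0.388,-0.233,0,0,0,0],[-0.388,-0.233,0,0,0,0],[-0.388,-0.233,0,0,0,0],[-0.388,-0.233,0,0,0,0],[-0.388,-0.233,0,0,0,0],[-0.388,-0.233,0,0,0,0],[-0.388,-0.233,0,0,0,0],[0,0,0,0,0,0],[0,0,0,0,0,0]],
])

```text
clock: 3.2
tcp_pos: [0.6769, 0.0045, 0.2417]
orientation: [-0.001, 0.134, 0.991, 0.0]
wrist_force: [-0.2, 0.1, -0.1]
finger_gap: 0.0854
grip_force: 0.0
```

Run:
```python
from h import *
s=env.get_state(); im=viewer.read_camera("wrist"); cv2.imwrite("pics/w1.png",im[:,:,::-1]); np.save("w1.npy",s,allow_pickle=True)
print(s["clock"],s["tcp_pos"],s["orientation"],s["joint_pos"])
```

```text
3.2 [0.67685129 0.00450448 0.2417311 ] [-6.56897949e-04  1.33803191e-01  9.91007688e-01  1.90176809e-04] [-1.11989875e-01  5.24262488e-01  3.63583943e-01  1.41142280e+00
  4.09444370e-04  1.56421311e-01]
```

View pics/w1.png

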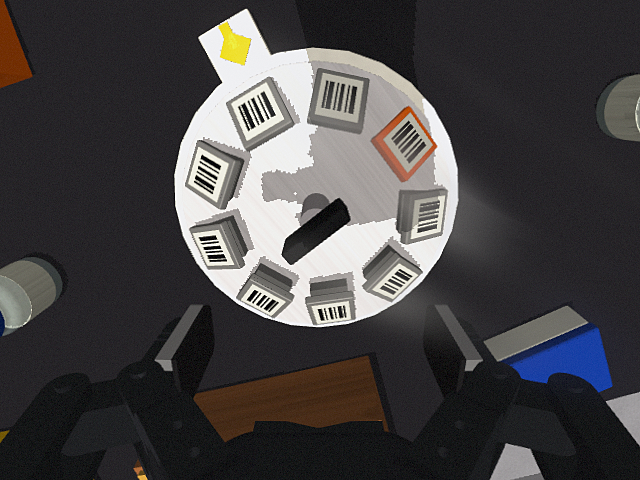

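```bash
cat > fit.py <<'E'
from h import *
from scipy.optimize import minimize
def boxiou(c,mask,p,half,z0,z1):
    x,y,a=p; R=np.array([[np.cos(a),-np.sin(a)],[np.sin(a),np.cos(a)]])
    q=np.array([[sx*half[0],sy*half[1]] for sx in(-1,1) for sy in(-1,1)])@R.T+[x,y]
    X=np.r_[np.c_[q,[z0]*4],np.c_[q,[z1]*4]]
    m=np.zeros(mask.shape,np.uint8); h=cv2.convexHull(proj(c,X).astype(np.float32))
    cv2.fillConvexPoly(m,np.round(h*16).astype(np.int32),1,shift=4); m=m>0
    return (m&mask).sum()/(m|mask).sum()
def fitbox(c,mask,p0,half,z0,z1):
    r=minimize(lambda p:-boxiou(c,mask,p,half,z0,z1),p0,method="Nelder-Mead",options=dict(initial_simplex=[p0]+[np.add(p0,d) for d in ([.01,0,0],[0,.01,0],[0,0,.2])]))
    return r.x,-r.fun
E
python3 - <<'E'
from fit import *
np.set_printoptions(precision=4,suppress=True)
s=np.load("w1.npy",allow_pickle=True).item(); c=cam("wrist",s)
im=cv2.imread("pics/w1.png")[:,:,::-1].copy(); g=im.max(2)
m=np.zeros(g.shape,bool); m[190:270,275:360]=g[190:270,275:360]<55
n,l,st,_=cv2.connectedComponentsWithStats(m.astype(np.uint8)); m=l==1+st[1:,4].argmax(); print("black",m.sum())
for a0 in (0.,.6,1.2,1.8,2.4): print("bar",*fitbox(c,m,[.677,.005,a0],(.028,.006),.09,.126))
def cen(mask):
    n,l,st,ce=cv2.connectedComponentsWithStats(mask.astype(np.uint8)); k=1+st[1:,4].argmax()
    return (cv2.minAreaRect(np.argwhere(l==k)[:,::-1].astype(np.float32))[0]),st[k,4],ce[k]
ym=hsvmask(im,[24,150,150],[34,255,255]); ym[:,:150]=0; ym[120:]=0
om=hsvmask(im,[5,150,120],[18,255,255]); om[:,:350]=0; om[200:]=0
y,_,yc=cen(ym); o,_,oc=cen(om)
Y=onplane(c,[yc],.02)[0]; O=onplane(c,[o],.062)[0]; print(y,o,Y,O)
# base disc outline: fit circle
car=((im.max(2)>95)&(cv2.cvtColor(im,cv2.COLOR_RGB2HSV)[:,:,1]<90)).astype(np.uint8)
n,l,st,ce=cv2.connectedComponentsWithStats(car); k=l[70,320] or 1+st[1:,4].argmax()
pts=cv2.findContours((l==k).astype(np.uint8),0,1)[0][0][:,0].astype(float)
P=onplane(c,pts,.02)[:,:2]
f=lambda q:np.hypot(*(P-q[:2]).T)-q[2]
r=least_squares(f,[.677,.005,.14],loss="soft_l1",f_scale=.002); print("circle",r.x)
A=r.x[:2]
for n_,v in (("pointer",Y[:2]-A),("card",O[:2]-A)): print(n_,np.degrees(np.arctan2(v[1],v[0]))%360,np.hypot(*v))
E
```

```text
black 1708
bar [0.6794 0.0009 1.9862] 0.7770700636942676
bar [0.6789 0.0013 1.9844] 0.7777777777777778
bar [0.6783 0.002  1.9853] 0.7756584922797457
bar [0.68   0.0007 1.9997] 0.7791495198902606
bar [0.6799 0.0017 1.9879] 0.778132118451025
(232.14614868164062, 42.630760192871094) (409.5459899902344, 138.70631408691406) [ 0.525  -0.0299  0.02  ] [0.6385 0.0927 0.062 ]
circle [0.6787 0.0016 0.1386]
pointer 191.5902597061898 0.15688786007349256
card 113.82928508406333 0.09958232963411819
```

The wrist view shows the pointer arrow at (232,43), the orange card at (409,139), and the bar running from (287,250) to (347,207). The bar is aligned with the card, so the needed turn is about +77.8°.

Emit:
drive_tool([
  [[-0.0225,-0.02,0,0,0,0],[0,0,0,0,0,0.0563],[0,0,0,0,0,0.0563],[0,0,0,0,0,0.0563],[0,0,0,0,0,0.0563],[0,0,0,0,0,0.0563],[0,0,0.23,0,0,0],[0,0,0.23,0,0,0],[0,0,0.23,0,0,0],[0,0,0.23,0,0,0],[0,0,0.23,0,0,0],[0,0,0,0,0,0],[0,0,0,0,0,0]],
])

```text
clock: 4.88
tcp_pos: [0.6796, 0.002, 0.1058]
orientation: [0.001, 0.544, 0.839, 0.0]
wrist_force: [0.6, 0.6, 0.6]
finger_gap: 0.0856
grip_force: 0.0
```

Emit:
drive_tool([
  [[0,0,0,0,0,0],[0,0,0,0,0,0],[0,0,0,0,0,0],[0,0,0,0,0,0],[0,0,0,0,0,0],[0,0,0,0,0,0]],
], jaw=-1, grip_force=40)

```text
clock: 5.62
tcp_pos: [0.6794, 0.0016, 0.1045]
orientation: [0.0, 0.545, 0.839, 0.0]
wrist_force: [0.3, 0.6, 1.1]
finger_gap: 0.0112
grip_force: 40.9
```

Run:
```python
from h import *
s=env.get_state(); print({k:np.round(v,3) for k,v in s.items()})
im=viewer.read_camera("wrist"); cv2.imwrite("pics/w2.png",im[:,:,::-1])
```

```text
{'clock': np.float64(5.625), 'joint_pos': array([-0.116,  0.578,  0.115,  1.107,  0.   ,  1.036]), 'qvel': array([ 0.001, -0.001, -0.001,  0.001, -0.001, -0.   ]), 'tau': array([-1.8600e-01, -5.9450e+01,  2.7758e+01,  1.9000e-02, -7.3000e-02,
        8.0000e-03]), 'tcp_pos': array([0.679, 0.002, 0.105]), 'orientation': array([0.   , 0.545, 0.839, 0.   ]), 'wrist_force': array([0.297, 0.595, 1.063]), 'ft_torque': array([0.021, 0.042, 0.028]), 'grip_force': np.float64(40.863), 'finger_gap': np.float64(0.011)}
```

View pics/w2.png

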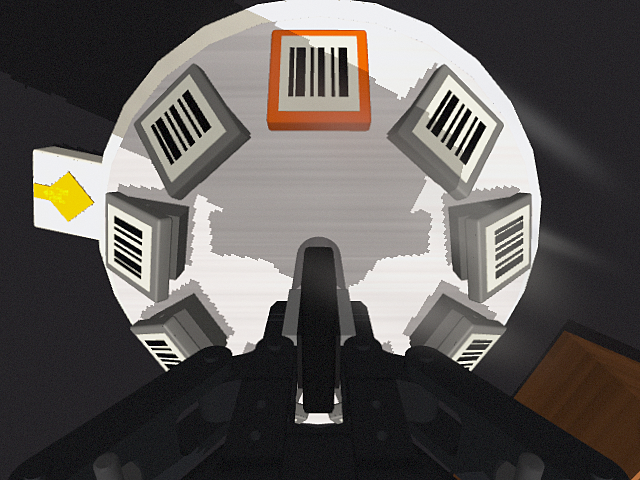

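The bar is gripped between the jaws (around (318,330)), with the orange card straight ahead at (320,80) and the pointer arrow at (65,195). Next I turn it.

Emit:
drive_tool([
  [[0,0,0,0,0,-0.036],[0,0,0,0,0,-0.036],[0,0,0,0,0,-0.036],[0,0,0,0,0,-0.036],[0,0,0,0,0,-0.036],[0,0,0,0,0,-0.036],[0,0,0,0,0,-0.036],[0,0,0,0,0,-0.036],[0,0,0,0,0,-0.036],[0,0,0,0,0,-0.036],[0,0,0,0,0,-0.036],[0,0,0,0,0,-0.036],[0,0,0,0,0,0],[0,0,0,0,0,0],[0,0,0,0,0,0]],
])

```text
clock: 7.55
tcp_pos: [0.6793, 0.0015, 0.1045]
orientation: [0.0, -0.102, 0.995, -0.0]
wrist_force: [0.3, -0.5, 3.2]
finger_gap: 0.0115
grip_force: 41.2
```

```bash
cat > ang.py <<'E'
from h import *
s=env.get_state(); im=viewer.read_camera("wrist"); c=cam("wrist",s)
def cen(mask):
    n,l,st,ce=cv2.connectedComponentsWithStats(mask.astype(np.uint8)); k=1+st[1:,4].argmax()
    return cv2.minAreaRect(np.argwhere(l==k)[:,::-1].astype(np.float32))[0],st[k,4],ce[k]
ym=hsvmask(im,[24,150,150],[34,255,255]); om=hsvmask(im,[5,150,120],[18,255,255])
ym[300:]=0; om[240:]=0; om[:,:150]=0; om[:,500:]=0
y=cen(ym);o=cen(om)
Y=onplane(c,[y[2]],.02)[0]; O=onplane(c,[o[0]],.062)[0]; A=np.array([.679,.0016])
print(y,o,s["tcp_pos"],s["orientation"],s["joint_pos"])
for n_,v in (("pointer",Y[:2]-A),("card",O[:2]-A)): print(n_,np.degrees(np.arctan2(v[1],v[0]))%360,np.hypot(*v))
E
python3 ang.py
```

```text
Traceback (most recent call last):
  File "ang.py", line 8, in <module>
    y=cen(ym);o=cen(om)
  File "ang.py", line 4, in cen
    n,l,st,ce=cv2.connectedComponentsWithStats(mask.astype(np.uint8)); k=1+st[1:,4].argmax()
                                                                           ~~~~~~~~~~~~~~~^^
ValueError: attempt to get argmax of an empty sequence
```

Emit:
drive_tool([
  [[0,0,0,0,0,0],[0,0,0,0,0,0],[0,0,0,0,0,0],[0,0,0,0,0,0],[0,0,0,0,0,0],[0,0,-0.2,0,0,0],[0,0,-0.3,0,0,0],[0,0,-0.4,0,0,0],[0,0,-0.3,0,0,0],[0,0,0,0,0,0],[0,0,0,0,0,0]],
], jaw=1)

```text
clock: 8.98
tcp_pos: [0.679, 0.0016, 0.2476]
orientation: [-0.0, -0.102, 0.995, 0.0]
wrist_force: [0.1, -0.5, -0.6]
finger_gap: 0.0854
grip_force: 0.0
```

```bash
python3 ang.py
```

```text
((318.5000305175781, 18.999998092651367), np.int32(779), array([318.58793325,  21.79075738])) ((318.0, 95.0), np.int32(960), array([316.24375 ,  96.984375])) [0.67897096 0.00155691 0.24761449] [-2.99377990e-04 -1.02330499e-01  9.94750404e-01  1.13744177e-04] [-1.15845981e-01  5.28107764e-01  3.84092338e-01  1.42741472e+00
  9.23811774e-05 -3.20865898e-01]
pointer 191.68133319309698 0.15658959603411332
card 191.9087984766366 0.09393615074583696
```

Emit:
drive_tool([
  [[0.1,0.358,-0.0625,0,0,0],[0.1,0.358,-0.0625,0,0,0],[0.1,0.358,-0.0625,0,0,0],[0.1,0.358,-0.0625,0,0,0],[0.1,0.358,-0.0625,0,0,0],[0.1,0.358,-0.0625,0,0,0],[0.1,0.358,-0.0625,0,0,0],[0.1,0.358,-0.0625,0,0,0],[0,0,0,0,0,0],[0,0,0,0,0,0]],
])

```text
clock: 10.28
tcp_pos: [0.5149, 0.3182, 0.3069]
orientation: [-0.001, -0.103, 0.995, -0.001]
wrist_force: [0.6, -0.9, 0.4]
finger_gap: 0.0851
grip_force: 0.0
```

Run:
```python
from fit import *
np.set_printoptions(precision=4,suppress=True)
s=env.get_state(); im=viewer.read_camera("wrist"); cv2.imwrite("pics/w3.png",im[:,:,::-1]); np.save("w3.npy",s,allow_pickle=True)
sc=viewer.read_camera("scene"); cv2.imwrite("pics/scene2.png",sc[:,:,::-1]); sd=viewer.read_camera("side"); cv2.imwrite("pics/side2.png",sd[:,:,::-1])
print(s["tcp_pos"],s["orientation"],s["joint_pos"])
ms=[]
for n,I in (("wrist",im),("scene",sc),("side",sd)):
    c=cam(n,s); m=hsvmask(I,[105,140,60],[128,255,255])|hsvmask(I,[0,150,150],[8,255,255])
    n_,l,st,ce=cv2.connectedComponentsWithStats(m.astype(np.uint8))
    p=proj(c,[.5155,.32,.1])[0]
    for k in range(1,n_):
        if st[k,4]>150: print(n,st[k],ce[k],p)
```

```text
[0.5149 0.3182 0.3069] [-0.001  -0.1025  0.9947 -0.0005] [ 0.4211  0.3714  0.2854  1.487  -0.0004  0.2157]
wrist [ 297  172   51   71 2157] [322.3347 207.4812] [320.2268 203.9386]
wrist [ 267  314   50   48 1875] [291.6272 338.0789] [320.2268 203.9386]
scene [160 168  25  18 347] [172.3401 176.4986] [401.1809 345.5777]
scene [488 273  34  27 723] [504.2905 285.816 ] [401.1809 345.5777]
scene [ 385  317   37   57 1526] [402.1094 345.0242] [401.1809 345.5777]
scene [ 291  375   39   38 1177] [310.0204 393.1699] [401.1809 345.5777]
scene [  59  379   96  101 5569] [105.2814 428.8344] [401.1809 345.5777]
side [357 121  47  30 748] [380.2166 135.3529] [255.6405 164.731 ]
side [286 136  18  14 210] [294.8333 142.5381] [255.6405 164.731 ]
side [246 148  19  33 424] [255.1816 164.4009] [255.6405 164.731 ]
side [184 202  21  17 288] [193.6146 209.7951] [255.6405 164.731 ]
side [467 252  23  20 359] [477.8969 260.9833] [255.6405 164.731 ]
```

View pics/w3.png

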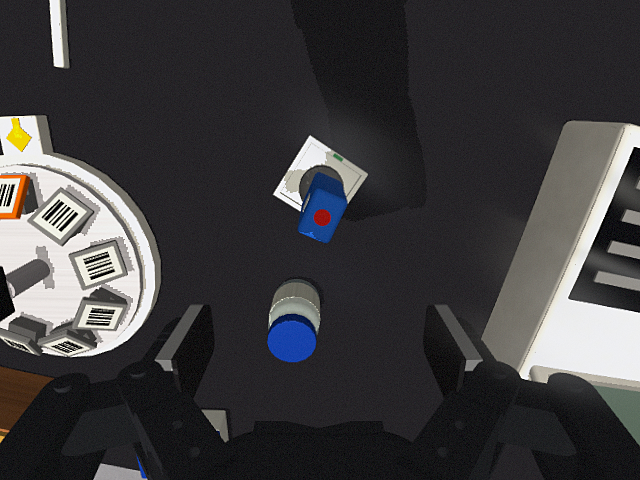

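The scanner grip is at (322,207), with its red dot at (322,217) on top. The dock is a rotated square around (320,175), and jar b is at (292,338).

Run:
```python
from fit import *
np.set_printoptions(precision=4,suppress=True)
s=np.load("w3.npy",allow_pickle=True).item()
V=[]
for n,f in (("wrist","w3"),("scene","scene2"),("side","side2")):
    I=cv2.imread(f"pics/{f}.png")[:,:,::-1].copy(); c=cam(n,s); p=proj(c,[.515,.318,.12])[0].astype(int)
    m=hsvmask(I,[105,140,60],[128,255,255])|hsvmask(I,[0,150,150],[8,255,255])
    _,l,st,ce=cv2.connectedComponentsWithStats(m.astype(np.uint8)); k=1+np.argmin(np.hypot(*(ce[1:]-p).T)+1e3*(st[1:,4]<150)); V.append((c,l==k))
res=[]
for a0 in np.arange(0,3.1,.4):
    f=lambda p:-sum(w*boxiou(c,m,p[:3],(.021,.015),p[3]-.092,p[3]) for (c,m),w in zip(V,(3,1,1)))
    r=minimize(f,[.515,.318,a0,.146],method="Nelder-Mead",options=dict(maxiter=600,initial_simplex=np.array([.515,.318,a0,.146])+np.vstack([np.zeros(4),np.diag([.01,.01,.3,.01])])))
    res.append((r.fun,r.x))
res.sort(key=lambda t:t[0])
for t in res[:3]: print(t, [boxiou(c,m,t[1][:3],(.021,.015),t[1][3]-.092,t[1][3]) for c,m in V])
# dock: corners of white outline in wrist image
I=cv2.imread("pics/w3.png")[:,:,::-1].copy(); m=np.zeros((480,640),np.uint8); m[125:225,265:378]=(I.max(2)>60)[125:225,265:378]
_,l,st,_=cv2.connectedComponentsWithStats(m); m=(l==1+st[1:,4].argmax())
c=V[0][0]
for a0 in (0,.4,.8,1.2):
    def g(p):
        return -boxiou(c,m|V[0][1],p,(.04,.04),0,.014)
    r=minimize(g,[.515,.32,a0],method="Nelder-Mead",options=dict(initial_simplex=[[.515,.32,a0],[.525,.32,a0],[.515,.33,a0],[.515,.32,a0+.2]])); print("dock",r.x,r.fun)
# corner estimate: left,top,right image corners at z=.014 / 0
pts=np.argwhere(m)[:,::-1]; L,T,R=[pts[np.argmin(pts@v)] for v in ([1,0],[0,1],[-1,0])]
print(L,T,R,onplane(c,[L,T,R],.01))
h=onplane(c,[L,R],.012); print("mid",h.mean(0),np.hypot(*(h[0]-h[1])[:2]))
```

```text
(np.float64(-3.9951449275362316), array([0.5151, 0.3213, 3.0095, 0.1431])) [np.float64(0.825), np.float64(0.7862318840579711), np.float64(0.7339130434782609)]
(np.float64(-3.982327541373276), array([ 0.5157,  0.321 , -0.1446,  0.1426])) [np.float64(0.8218654434250765), np.float64(0.7832817337461301), np.float64(0.7334494773519163)]
(np.float64(-3.9792375063019785), array([0.5153, 0.3207, 3.0059, 0.1426])) [np.float64(0.8197161488300729), np.float64(0.7883817427385892), np.float64(0.7317073170731707)]
dock [ 0.5131  0.3194 -0.3653] -0.8569134701159679
dock [0.5133 0.3192 1.2035] -0.8570404872805446
dock [0.5133 0.3189 1.207 ] -0.858652812611967
dock [0.5133 0.3191 1.2086] -0.8595988538681948
[272 194] [309 135] [367 173] [[0.5365 0.267  0.01  ]
 [0.4617 0.2962 0.01  ]
 [0.4897 0.3701 0.01  ]]
mid [0.5127 0.3185 0.012 ] 0.11268793571196657
```

Run:
```python
from fit import *
s=np.load("w3.npy",allow_pickle=True).item(); c=cam("wrist",s)
I=cv2.imread("pics/w3.png"); k=6; x0,y0=265,125
Z=cv2.resize(I[y0:y0+125,x0:x0+130],None,fx=k,fy=k,interpolation=cv2.INTER_NEAREST); Z=cv2.convertScaleAbs(Z,alpha=1.5)
W=Z[:600].copy()
def poly(X,col):
    q=((proj(c,X)-[x0,y0]+.5)*k).astype(int); cv2.polylines(W,[q],True,col,1)
def sq(x,y,a,hx,hy,z):
    R=np.array([[np.cos(a),-np.sin(a)],[np.sin(a),np.cos(a)]]); return np.c_[np.array([[-hx,-hy],[hx,-hy],[hx,hy],[-hx,hy]])@R.T+[x,y],[z]*4]
poly(sq(.5151,.3213,3.0095,.021,.015,.146),(0,255,255)); poly(sq(.5151,.3213,3.0095,.021,.015,.054),(0,255,0))
poly(sq(.5133,.3191,1.2086,.04,.04,.014),(255,0,255)); poly(sq(.5133,.3191,1.2086,.034,.034,.014),(255,0,255))
cv2.imwrite("pics/ov.png",W)
```

```text
(no output)
```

View pics/ov.png

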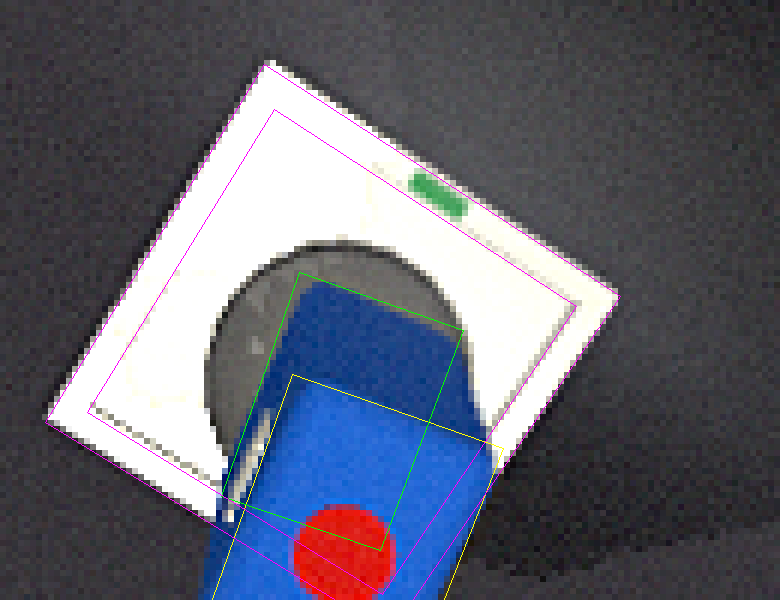

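The overlay fits: the dock outline lies on the square's edges, and the grip is about 1 mm off at a yaw of about -0.155 rad. I'll rotate the tool by 20.7° and descend onto the grip.

Emit:
drive_tool([
  [[0,0.015,0,0,0,0.0575],[0,0,0,0,0,0.0575],[0,0,0.3,0,0,0],[0,0,0.35,0,0,0],[0,0,0.35,0,0,0],[0,0,0.35,0,0,0],[0,0,0.25,0,0,0],[0,0,0.125,0,0,0],[0,0,0,0,0,0],[0,0,0,0,0,0]],
])

```text
clock: 11.68
tcp_pos: [0.516, 0.3204, 0.1027]
orientation: [0.001, 0.078, 0.997, 0.001]
wrist_force: [0.0, -0.2, 1.1]
finger_gap: 0.0856
grip_force: 0.0
```

Emit:
drive_tool([
  [[0,0,0,0,0,0],[0,0,0,0,0,0],[0,0,0,0,0,0],[0,0,0,0,0,0],[0,0,0,0,0,0],[0,0,0,0,0,0]],
], jaw=-1, grip_force=50)

```text
clock: 12.42
tcp_pos: [0.5151, 0.3205, 0.1019]
orientation: [0.0, 0.078, 0.997, 0.0]
wrist_force: [-1.3, 0.2, 4.6]
finger_gap: 0.0298
grip_force: 46.4
```

Emit:
drive_tool([
  [[0,0,-0.15,0,0,0],[0,0,-0.3,0,0,0],[0,0,-0.4,0,0,0],[0,0,-0.4,0,0,0],[0,0,-0.4,0,0,0],[0,0,0,0,0,0],[0,0,0,0,0,0]],
])

```text
clock: 13.3
tcp_pos: [0.5145, 0.3201, 0.2979]
orientation: [-0.001, 0.078, 0.997, -0.0]
wrist_force: [-0.3, -0.6, -2.5]
finger_gap: 0.0298
grip_force: 45.7
```

Run:
```python
from fit import *
np.set_printoptions(precision=4,suppress=True)
s=env.get_state(); print(s["tcp_pos"],s["orientation"],s["joint_pos"],s["finger_gap"])
cs=[];uv=[]
for n,p in (("scene",(.583,-.018,.062)),("side",(.583,-.018,.062))):
    im=viewer.read_camera(n); cv2.imwrite(f"pics/{n}3.png",im[:,:,::-1]); c=cam(n); q=proj(c,p)[0].astype(int)
    m=hsvmask(im,[5,130,110],[19,255,255]); k=np.zeros_like(m); k[q[1]-25:q[1]+25,q[0]-25:q[0]+25]=1; m&=k
    r=cv2.minAreaRect(np.argwhere(m)[:,::-1].astype(np.float32)); print(n,q,r,m.sum()); cs.append(c); uv.append(np.array(r[0]))
X,e=tri(cs,uv); print("card",X,e)
for n in("scene","side"):
  for l in("scanner",):
    r=models.silhouettes(l,n); print(n,[(round(float(d["score"]),2),np.round(d["location"]).tolist(),int(d["region"].sum())) for d in r[:3]])
# plan
R=Rn.from_quat(np.roll(s["orientation"],-1)).as_matrix()
def plan(L,psi,dist,h):
    n=np.array([np.sin(.611)*np.cos(psi),np.sin(.611)*np.sin(psi),np.cos(.611)])
    return L+n*(dist+h),n
L=np.array([.679+.098*np.cos(np.radians(191.7)),.0016+.098*np.sin(np.radians(191.7)),.062])
P,n=plan(L,np.radians(191.7),.072,.094)
zt=-n; print("L",L,"P",P,"n",n)
# minimal rotation from present tool z
z=R[:,2]; ax=np.cross(z,zt); ang=np.arcsin(np.linalg.norm(ax)); ax/=np.linalg.norm(ax)
print("rotvec tool",R.T@ax*ang,"shift tool (unrotated)",R.T@(P-s["tcp_pos"]), "R",R)
```

```text
[0.5145 0.3201 0.2979] [-0.0008  0.0781  0.9969 -0.0004] [0.4241 0.3717 0.2642 1.465  0.     0.5803] 0.0298425310312959
scene [269 250] ((266.6893005371094, 252.60548400878906), (31.073476791381836, 11.020868301391602), 36.25383758544922) 126
side [356 223] ((357.0, 224.00003051757812), (15.20526123046875, 17.8885440826416), 26.56505012512207) 81
card [ 0.5881 -0.0184  0.058 ] [[0.6, 0.1], [0.4, -0.1]]
scene [(0.96, [409.0, 272.0], 2613)]
side [(0.55, [250.0, 125.0], 658), (0.41, [257.0, 188.0], 546)]
L [ 0.583  -0.0183  0.062 ] P [ 0.4898 -0.0376  0.198 ] n [-0.5618 -0.1163  0.8191]
rotvec tool [-0.2164 -0.5733 -0.    ] shift tool (unrotated) [-0.0314 -0.3571  0.1002] R [[-0.9878  0.1556 -0.0016]
 [ 0.1556  0.9878 -0.0007]
 [ 0.0015 -0.0009 -1.    ]]
```

Emit:
drive_tool([
  [[0,0,0,-0.0138,-0.0365,0],[0,0,0,-0.0138,-0.0365,0],[0,0,0,-0.0138,-0.0365,0],[0,0,0,-0.0138,-0.0365,0],[0,0,0,-0.0138,-0.0365,0],[0,0,0,0,0,0],[0,0,0,0,0,0]],
])

```text
clock: 14.38
tcp_pos: [0.5154, 0.3205, 0.3]
orientation: [0.289, 0.074, 0.951, 0.084]
wrist_force: [0.4, -0.4, -0.9]
finger_gap: 0.0295
grip_force: 45.8
```

```bash
cat > plan.py <<'E'
from h import *
import sys
np.set_printoptions(precision=4,suppress=True)
back=float(sys.argv[1]); s=env.get_state(); R=Rn.from_quat(np.roll(s["orientation"],-1)).as_matrix()
psi=np.radians(191.7); n=np.array([np.sin(.611)*np.cos(psi),np.sin(.611)*np.sin(psi),np.cos(.611)])
L=np.array([.679+.098*np.cos(psi),.0016+.098*np.sin(psi),.062]); P=L+n*(.070+.094+back)
z=R[:,2]; ax=np.cross(z,-n)
print("clock",s["clock"],"tcp",s["tcp_pos"],"target",P,"tilt err tool",R.T@ax/np.pi,"shift share",R.T@(P-s["tcp_pos"])/.12,"joints",s["joint_pos"],"gap",s["finger_gap"])
print("label in tool",R.T@(L-s["tcp_pos"]))
E
python3 plan.py 0.05
```

```text
clock 14.375 tcp [0.5154 0.3205 0.3   ] target [ 0.4628 -0.0432  0.2373] tilt err tool [ 0.0004  0.0002 -0.    ] shift share [ 0.0638 -3.1009 -0.174 ] joints [ 0.5053 -0.0627 -0.4352  0.6076 -0.1704  0.6097] gap 0.02953515149677139
label in tool [ 0.0078 -0.3724  0.1931]
```

Emit:
drive_tool([
  [[0.008,-0.2,-0.02,0,0,0],[0.008,-0.4,-0.02,0,0,0],[0.008,-0.4,-0.02,0,0,0],[0.008,-0.4,-0.02,0,0,0],[0.008,-0.4,-0.02,0,0,0],[0.008,-0.4,-0.02,0,0,0],[0.008,-0.4,-0.02,0,0,0],[0.008,-0.3,-0.034,0,0,0],[0,-0.2,0,0,0,0],[0,0,0,0,0,0],[0,0,0,0,0,0]],
])

```text
clock: 15.75
tcp_pos: [0.4634, -0.0439, 0.2377]
orientation: [0.29, 0.075, 0.95, 0.084]
wrist_force: [0.2, 0.4, -1.5]
finger_gap: 0.0295
grip_force: 46.2
```

```bash
python3 plan.py 0.0
```

```text
clock 15.75 tcp [ 0.4634 -0.0439  0.2377] target [ 0.4909 -0.0374  0.1963] tilt err tool [ 0.0003  0.0007 -0.    ] shift share [0.0082 0.0045 0.4174] joints [-0.514  -0.3111 -0.7622  0.6323  0.3887 -0.2593] gap 0.02954845284301907
label in tool [0.0014 0.0004 0.2141]
```

Emit:
drive_tool([
  [[0.008,0.005,0.1,0,0,0],[0,0,0.14,0,0,0],[0,0,0.12,0,0,0],[0,0,0.057,0,0,0],[0,0,0,0,0,0],[0,0,0,0,0,0],[0,0,0,0,0,0]],
])

```text
clock: 16.62
tcp_pos: [0.4899, -0.0368, 0.1958]
orientation: [0.29, 0.074, 0.95, 0.084]
wrist_force: [0.6, 0.1, -1.5]
finger_gap: 0.0295
grip_force: 46.1
```

```bash
python3 plan.py 0.0
python3 - <<'E'
from h import *
s=env.get_state(); R=Rn.from_quat(np.roll(s["orientation"],-1)).as_matrix(); T=s["tcp_pos"]
W=[]
for n in("wrist","scene","side"):
    im=viewer.read_camera(n)[:,:,::-1].copy(); c=cam(n,s)
    # scanner as held: grip box and nose circle, in tool frame (z fwd; nose at +.094)
    for X,col in ((np.array([[a*.021,b*.015,z] for z in(.048,-.044) for a,b in((-1,-1),(1,-1),(1,1),(-1,1))]),(0,255,255)),
                  (np.array([[.025*np.cos(t),.025*np.sin(t),.094] for t in np.linspace(0,6.28,40)]),(0,255,0)),(np.array([[0,0,.094],[0,0,.164]]),(255,0,255))):
        q=proj(c,X@R.T+T)
        for part in ([q[:4],q[4:]] if len(q)==8 else [q]): cv2.polylines(im,[np.round(part*16).astype(np.int32)],len(q)>2,col,1,shift=4)
    p=proj(c,[T+R@[0,0,.08]])[0].astype(int); h=(80,110) if n!="wrist" else (150,200)
    x0=np.clip(p[0]-h[1]//2,0,640-h[1]); y0=np.clip(p[1]-h[0]//2,0,480-h[0])
    W.append(cv2.resize(im[y0:y0+h[0],x0:x0+h[1]],(400,291),interpolation=cv2.INTER_CUBIC))
cv2.imwrite("pics/aim.png",np.vstack([np.hstack(W[:2]),np.hstack([W[2],W[2]*0])]))
E
```

```text
clock 16.625 tcp [ 0.4899 -0.0368  0.1958] target [ 0.4909 -0.0374  0.1963] tilt err tool [ 0.0003  0.0008 -0.    ] shift share [-0.0097 -0.0028  0.0006] joints [-0.4544 -0.2209 -0.8176  0.4659  0.3603 -0.2036] gap 0.02954231651162821
label in tool [-0.0008 -0.0005  0.1641]
```

View pics/aim.png

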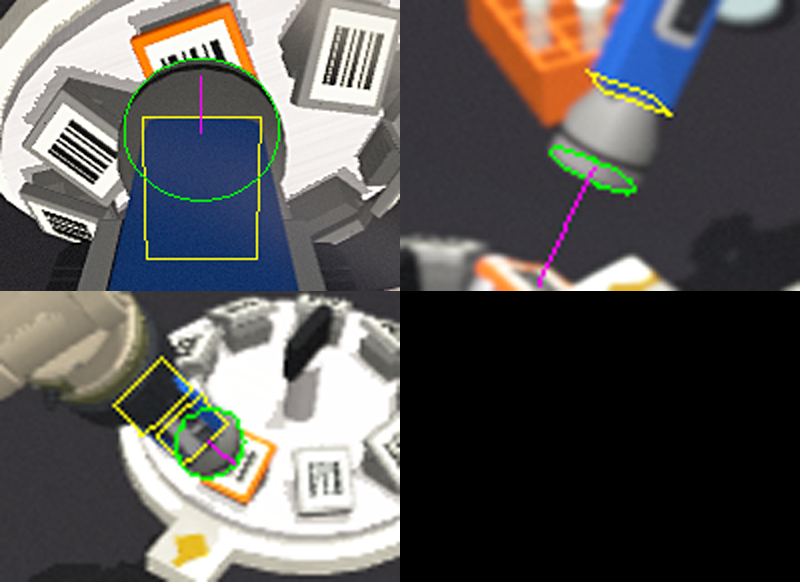

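The nose outline in the views agrees with the model to about 1–2 mm. In the side view the aim line ends on the label centre, at about (236,464). Holding now.

Emit:
drive_tool([
  [[0,0,0,0,0,0],[0,0,0,0,0,0],[0,0,0,0,0,0],[0,0,0,0,0,0],[0,0,0,0,0,0],[0,0,0,0,0,0],[0,0,0,0,0,0],[0,0,0,0,0,0],[0,0,0,0,0,0],[0,0,0,0,0,0],[0,0,0,0,0,0],[0,0,0,0,0,0],[0,0,0,0,0,0],[0,0,0,0,0,0],[0,0,0,0,0,0],[0,0,0,0,0,0],[0,0,0,0,0,0],[0,0,0,0,0,0]],
])

```text
clock: 19.02
tcp_pos: [0.4898, -0.0367, 0.1952]
orientation: [0.29, 0.074, 0.95, 0.084]
wrist_force: [-0.1, -0.2, -2.4]
finger_gap: 0.0298
grip_force: 46.1
```

```bash
python3 plan.py 0.0
python3 - <<'E'
from h import *
# check card centre: triangulate label white/orange from wrist views not possible alone; use side minAreaRect of frame + wrist
s=env.get_state(); psi=np.radians(191.7); A=np.array([.679,.0016,0]); L=A+[.098*np.cos(psi),.098*np.sin(psi),.062]
n=np.array([np.sin(.611)*np.cos(psi),np.sin(.611)*np.sin(psi),np.cos(.611)]); y=np.array([-np.sin(psi),np.cos(psi),0]); x=np.cross(y,n)
W=[]
for nm in("wrist","side"):
    im=viewer.read_camera(nm)[:,:,::-1].copy(); c=cam(nm,s)
    for hx,hy in((.017,.020),(.022,.025),(.020,.017),(.025,.022)):
        q=proj(c,[L+a*hx*x+b*hy*y for a,b in((-1,-1),(1,-1),(1,1),(-1,1))]); cv2.polylines(im,[np.round(q*16).astype(np.int32)],True,(255,0,255) if hx<hy else (0,255,0),1,shift=4)
    p=proj(c,[L])[0].astype(int); w=80 if nm=="wrist" else 40
    W.append(cv2.resize(im[max(p[1]-w,0):p[1]+w,p[0]-w:p[0]+w],(400,400),interpolation=cv2.INTER_CUBIC))
cv2.imwrite("pics/card.png",np.hstack(W))
E
```

```text
clock 19.025 tcp [ 0.4898 -0.0367  0.1952] target [ 0.4909 -0.0374  0.1963] tilt err tool [ 0.0004  0.0005 -0.    ] shift share [-0.0139 -0.0025 -0.0029] joints [-0.4543 -0.2201 -0.8182  0.4654  0.3603 -0.2036] gap 0.029752251136922505
label in tool [-0.0014 -0.0005  0.1636]
```

View pics/card.png

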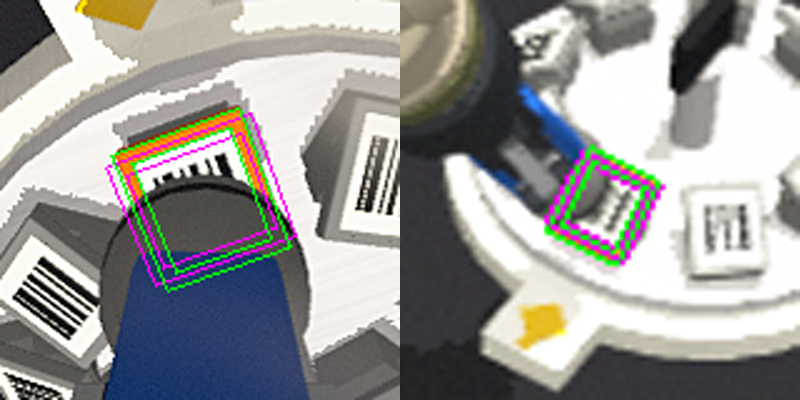

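The card model overlay lies on the orange frame in both views to within about 2 mm, so the aim held for more than 2 s was good. Going back now.

Emit:
drive_tool([
  [[0,0,-0.06,0,0,0],[0,0,-0.12,0,0,0],[0,0,-0.14,0,0,0],[0,0,-0.1,0,0,0],[0,0.2,0.02,0,0,0],[0,0.4,0.02,0,0,0],[0,0.4,0.02,0,0,0],[-0.01,0.4,0.02,0,0,0],[-0.01,0.4,0.02,0,0,0],[-0.01,0.4,0.02,0,0,0],[-0.01,0.4,0.02,0,0,0],[-0.01,0.3,0.02,0,0,0],[-0.01,0.2,0.01,0,0,0],[0,0,0,0.0138,0.0365,0],[0,0,0,0.0138,0.0365,0],[0,0,0,0.0138,0.0365,0],[0,0,0,0.0138,0.0365,0],[0,0,0,0.0138,0.0365,0],[0,0,0,0,0,0],[0,0,0,0,0,0]],
])

```text
clock: 21.62
tcp_pos: [0.5134, 0.3211, 0.2993]
orientation: [0.001, 0.078, 0.997, 0.0]
wrist_force: [-0.4, 0.1, -1.2]
finger_gap: 0.0296
grip_force: 46.4
```

Run:
```python
from h import *
np.set_printoptions(precision=4,suppress=True)
s=env.get_state(); R=Rn.from_quat(np.roll(s["orientation"],-1)).as_matrix()
print(s["tcp_pos"],s["orientation"],s["finger_gap"]); P=np.array([.5145,.3200,.1025])
print("shift",R.T@(P-s["tcp_pos"])/.12,"tilt",R.T@np.cross(R[:,2],[0,0,-1])/np.pi)
```

```text
[0.5134 0.3211 0.2993] [0.0009 0.0781 0.9969 0.0005] 0.029585795443810424
shift [-0.0077 -0.009   1.6401] tilt [0.0003 0.0005 0.    ]
```

Emit:
drive_tool([
  [[-0.008,-0.009,0.2,0.0003,0.0005,0],[0,0,0.35,0,0,0],[0,0,0.35,0,0,0],[0,0,0.35,0,0,0],[0,0,0.2,0,0,0],[0,0,0.12,0,0,0],[0,0,0,0,0,0],[0,0,0,0,0,0],[0,0,0,0,0,0]],
])

```text
clock: 22.75
tcp_pos: [0.5146, 0.3201, 0.1125]
orientation: [0.0, 0.078, 0.997, 0.0]
wrist_force: [-0.0, -0.1, -2.2]
finger_gap: 0.0295
grip_force: 46.4
```

Emit:
drive_tool([
  [[0,0,0.02,0,0,0],[0,0,0.02,0,0,0],[0,0,0,0,0,0],[0,0,0,0,0,0]],
])

```text
clock: 23.25
tcp_pos: [0.5137, 0.3197, 0.106]
orientation: [-0.001, 0.078, 0.997, -0.0]
wrist_force: [0.2, 0.3, -1.7]
finger_gap: 0.0297
grip_force: 46.4
```

Emit:
drive_tool([
  [[0,0,0.015,0,0,0],[0,0,0.012,0,0,0],[0,0,0,0,0,0],[0,0,0,0,0,0],[0,0,0,0,0,0]],
])

```text
clock: 23.88
tcp_pos: [0.5138, 0.3197, 0.103]
orientation: [-0.001, 0.078, 0.997, -0.0]
wrist_force: [-0.7, 0.1, -2.7]
finger_gap: 0.0295
grip_force: 46.4
```

Emit:
drive_tool([
  [[0,0,0.008,0,0,0],[0,0,0.008,0,0,0],[0,0,0,0,0,0],[0,0,0,0,0,0],[0,0,0,0,0,0]],
])

```text
clock: 24.5
tcp_pos: [0.5139, 0.3198, 0.1019]
orientation: [-0.0, 0.078, 0.997, -0.0]
wrist_force: [-2.6, -0.8, 6.1]
finger_gap: 0.0295
grip_force: 47.3
```

Wrist force has gone from -2.7 N to +6.1 N, so the scanner is resting on the dock floor. I'll release it and rise.

Emit:
drive_tool([
  [[0,0,0,0,0,0],[0,0,0,0,0,0],[0,0,0,0,0,0],[0,0,0,0,0,0],[0,0,0,0,0,0],[0,0,0,0,0,0],[0,0,-0.15,0,0,0],[0,0,-0.35,0,0,0],[0,0,-0.4,0,0,0],[0,0,-0.4,0,0,0],[0,0,-0.35,0,0,0],[0,0,0,0,0,0],[0,0,0,0,0,0]],
], jaw=1)

```text
clock: 26.12
tcp_pos: [0.5139, 0.3197, 0.2985]
orientation: [-0.001, 0.078, 0.997, -0.0]
wrist_force: [-0.1, 0.2, -0.8]
finger_gap: 0.0853
grip_force: 0.0
```

Run:
```python
from h import *
s=env.get_state(); print(s["tcp_pos"],s["finger_gap"]); W=[]
for n in("wrist","scene"): W.append(cv2.resize(viewer.read_camera(n)[:,:,::-1],(400,300)))
cv2.imwrite("pics/end.png",np.hstack(W))
```

```text
[0.51394143 0.31973886 0.29845433] 0.08530618780076467
```

View pics/end.png

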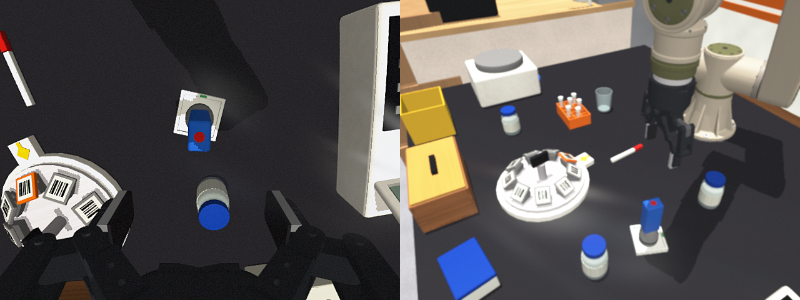

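The scanner stands upright in its dock, at (200,125) in the wrist view and (650,225) in scene. The orange card is at the pointer, and nothing else has moved.

```bash
python3 -c "
from workcell import order
print(order.hand_in())"
```

```text
the job is handed in; nothing more can be done
None
```

The job is handed in, with no verdict returned: the orange-framed card is within about 1° of the pointer by camera measurement, the scanner was held about 7 cm from the label for over 2 s, and it now stands upright in its dock with nothing else visibly moved.

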